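# Close the return filter of a hydraulic power pack and hold its cap home

## Robot

A 6-joint arm with a two-finger parallel gripper is mounted at the origin on the work surface. World frame = base frame: x ahead of the robot, y to its left, z up, the work surface at z = 0. Lengths are in mm, angles in rad, forces in N, time in s.
With the tool pointing down it reaches from about 275 to 1000 mm from the base axis. Payload 8.4 kg.
Tool frame: the origin (TCP) lies at the centre of the arm's flange, where the gripper is bolted on; the fingertips stand 173 mm ahead of it and the grasp point (between the pads) lies 155 mm ahead of it; z points along the fingers, y is the direction in which the jaws open and shut (so a half turn about z gives the same grasp; the last joint's range is limited). The gripper opens to 85 mm and grips with 20 to 120 N. Pads are 22 mm wide; open, the fingers measure 114 mm over their backs; the gripper's body (76 mm by 85 mm) begins 54 mm behind the grasp point. The pads swing forward as they close: fully open they stand 13 mm farther back than shut.
Start: joints at [1.142, 0.353, 1.633, -0, 1.155, -0.002], TCP at [258.724, 568.939, 404.681] pointing down, gripper open.
Joint ranges: [-2.63, 2.63], [-0.92, 2.1], [0.06, 2.66], [-1.3, 4.44], [0, 2.69], [-3.02, 3.02]. Speed limits (rad/s): [2.22, 2.22, 2.79, 3.14, 3.14, 3.14].

## Interface

Orientations are given as [roll, pitch, yaw] about the fixed x, y, z axes, in that order (R = Rz(yaw) Ry(pitch) Rx(roll)).
In Python, from rig import sense, grab_frame, camera_model, sign_off gives the robot as it stands. The module is installed in compiled form; this text tells all that it offers.
- The arm moves only by the tool step_arm, never from a script. Its argument "commands" is a list of rows, each a list of 3 entries, a list of its own where there are three numbers: the shift along the tool's x, y, z in mm, then the turn about the tool's z in rad, then the opening, from 0 (shut) to 1 (fully open). A call has 1 to 20 rows; each row shifts and turns the pose as measured when the row begins, along the tool's axes as they then stand; what a row does not reach is not made up. A row lasts 1/8 s, in which the tool goes at most 62.5 mm and 10.7 degrees, less where a joint would pass 70% of its speed; a pose out of reach is approached as far as the arm can. A call with a gripper value outside its range is refused whole. The fingers move at their own pace and stop on an object; "force" is the grip in N (left out, the last holds). Time passes only in rows, so rows that do not move let the fingers close. It gives the time, the measured TCP pose, the force and the opening at its end, in the units of the state.
- sense(): the state, without advancing time (a new reading comes with each control period).
- grab_frame(name): name is "scene" or "top" or "wrist"; returns the picture (420x560x3 uint8, blue, green, red); there is no depth.
- camera_model(name): a dict with "fx", "fy", "cx", "cy" (pixels), "R" (3x3) and "t" (3): a world point X has camera coordinates R X + t. Camera axes: x right, y down, z forward; pixel columns grow to the right and rows downward; lengths in mm; the calibration is good to about 2 mm. A picture is of the moment at which its call begins: read the wrist's pose just before it. camera_model takes no time and is no camera call; for the wrist camera it gives the pose at the moment of the call.
- sign_off(): hands the job in, once; it reports no verdict.
The state is a dict: "clock": time; "qpos": joint angles; "qvel": joint speeds; "joint_efforts": joint torques, N m; "eef_pos": TCP position; "tcp_rot": TCP orientation; "contact_force": force on the tool from outside, world axes, zero at the start; "wrist_torque": the same for the moment, N m; "opening": opening from 0.0 (shut) to 1.0 (fully open).
Only numpy, scipy, OpenCV 4.12 (cv2) and the standard library are available. Lean on these libraries where they do the work, as an engineer would, in place of code of your own. Each camera call takes 0.05 s, during which the arm holds its last target. There are 200 camera calls.

## Task

A new element is in the return filter of the blue hydraulic power pack; close it up. Take the black knurled cap from the bench, set it over the filter neck and turn it by feel until its hidden keyways drop over the neck's pins, then push it fully home on its seat against the spring and keep it held down for me to throw the locking lever: finish while still holding it. Leave the old element, oil bottle, carton and spanner where they are.

Things in the scene. Friction and masses are not known exactly. Their poses are not given: they have to be found in the camera images.
- cap_centre (a point): Cap: black knurled round collar, closed top with a bright disc, outside diameter 56 mm, 46 mm high, 0.2-0.3 kg, standing on the bench, open rim down. Point on its axis half-way up, 23 mm above the rim; z up. Grip it across any diameter. Inside: 38 mm bore, 38 mm deep; three keyways, 120 degrees apart, 10 mm wide, run up from the rim, unseen from outside; their angle is not given.
- seat (a point): Centre of the flat round face (72 mm across) on the filter head, on which the rim of the cap rests when home: cap_centre is then 23 mm above this point. z up along the neck; x, y as pack. The lock ring under this face has a lever along +x with a red ball 92 mm from the axis, no higher than this face.
- neck_top (a point): Top centre of the steel neck, 30 mm above the seat on the same axis: diameter 35 mm, the top 3 mm narrowed to 32 mm. Three brass pins, 6 mm thick, 120 degrees apart, stick out to 23 mm from the axis, their tops 15 mm above the seat. Their angle changes each time, has nothing to do with the pack's yaw and is not reported. x, y as pack.
- pin_level (a point): Point on the neck's axis 15 mm above the seat, level with the pins' tops: a cap that is turned wrong stops here, its rim 15 mm short of home. Turned to within about 0.08 rad it can drop over the pins. Find that by feel, turning it under a light push, either way: three angles fit, so at most 120 degrees of turning is needed.
- plate (a joint): Steel spring plate, 24 mm across, on the new element inside the neck: how far it is pressed down, in m. Free (0) it stands 45 mm above the seat. It meets the inside of the cap when the rim is 7 mm above the seat, pushes up with 5 N there and 13 N when the cap is home (0.007). A cap let go rises about 7 mm again.
- pack: Blue power pack, fixed; origin under its centre on the bench. Tank 256 mm along x, 396 mm along y, 130 mm high. The seat lies at x -20, y -105, z 170 mm. The grey motor lies on top along x from -95 to 120, at y 50 to 160, up to z 250, its black terminal box up to z 280. A valve block at x 60 to 110, y -55 to 50 reaches up to z 176.
- old_element_centre (a point): Bystander: the used filter element, a pleated paper cylinder with steel ends, 48 mm diameter, 100 mm high, standing on the bench; point at its centre.
- oil_bottle_centre (a point): Bystander: grey oil bottle with yellow label and red cap, 68 mm diameter, 170 mm high, standing; point at its centre, 85 mm up.
- carton_centre (a point): Bystander: small cardboard carton with a blue band, 60 x 60 x 115 mm, standing; point at its centre.
- spanner: Bystander: double open-ended steel spanner lying flat on the bench, 226 mm long along its x, 35 mm wide, 8 mm thick; origin under its centre.
There are look-alikes about, which are no part of the job. Leave any green, red or yellow look-alike of the part that bears cap_centre alone.

How it is judged:
By the outcome, as a careful person would: the job done as asked, in the order asked, and still so for the second after the job is handed in, while the arm keeps its last pose, push and grip.
It also fails if it takes over 61 s, if anything falls off the work surface, if the arm or the gripper's body presses on something with over 40 N, if the wrist force passes 120 N, or if a joint passes its speed limit or range.

## Working session

There is one attempt and no reset: what is moved stays moved. The work goes in short steps, Python scripts to look and compute and a tool call to move; the robot and the scene stay as the last step left them, time stands still between calls to the robot, and variables do not carry over. Pictures are saved under pics/ and viewed, about 8 in all and at most 12, crops included, and the job is handed in when it is done.

Besides the shell and the picture viewer there is one more tool, called after ">>>" by a JSON object that holds its "method" and its "body". step_arm: Moves the arm, as the interface text tells. Its arguments: {"type":"object","properties":{"commands":{"type":"array","items":{"type":"array"}},"force":{"type":"number"}},"required":["commands"]}

```bash
mkdir -p pics; python3 - <<'E'
from rig import *
import cv2, numpy as np
s=sense(); print(s)
for n in("scene","top"):
    cv2.imwrite(f"pics/{n}0.png",grab_frame(n)); m=camera_model(n); print(n,{k:np.round(v,3).tolist() for k,v in m.items()})
a=cv2.imread("pics/scene0.png");b=cv2.imread("pics/top0.png")
E
```

```text
{'clock': 0.0, 'qpos': array([ 1.14162865e+00,  3.53634851e-01,  1.63414281e+00, -2.20137659e-05,
        1.15521015e+00, -2.40444801e-03]), 'qvel': array([ 0.00158974, -0.00017727, -0.00022728,  0.00020239,  0.0014359 ,
       -0.0022949 ]), 'joint_efforts': array([-2.02167204e-03, -6.05236244e+01, -3.42079496e+01, -1.57206414e-04,
        9.07876936e-03,  4.33827864e-06]), 'eef_pos': array([258.60896382, 568.72124261, 403.96610942]), 'tcp_rot': array([-3.14019744e+00,  1.67728769e-05,  2.71483834e+00]), 'contact_force': array([ 0.33736339, -0.35891945,  0.36710956]), 'wrist_torque': array([-0.00269309,  0.04654797,  0.0128483 ]), 'opening': 1.0015142264148171}
scene {'fx': 499.153, 'fy': 499.153, 'cx': 275.398, 'cy': 208.414, 'R': [[-0.428, 0.904, 0.012], [0.491, 0.244, -0.837], [-0.759, -0.352, -0.548]], 't': [305.632, -115.713, 1491.049]}
top {'fx': 490.838, 'fy': 490.838, 'cx': 279.317, 'cy': 209.95, 'R': [[0.012, -1.0, -0.0], [-0.986, -0.011, -0.165], [0.165, 0.002, -0.986]], 't': [-116.716, 527.613, 1153.36]}
```

View pics/top0.png

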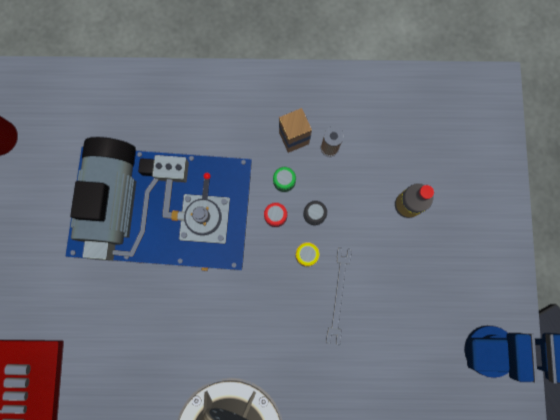

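View pics/scene0.png

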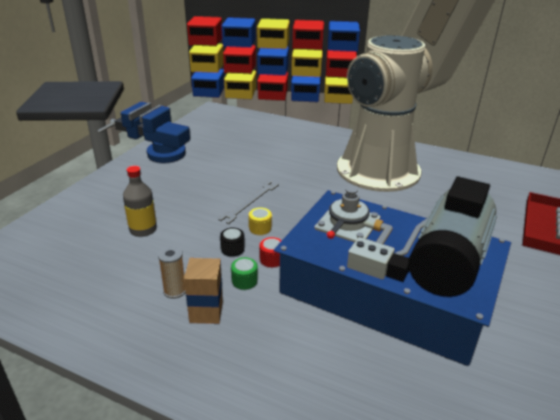

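The top view shows the black cap near (315,212). The red, green and yellow look-alikes are left of and below it. The filter neck is at about (201,215), and the lever's red ball at (207,176), so the pack's yaw is near 0. The scene view agrees.

```bash
cat > h.py <<'E'
from rig import *
import cv2, numpy as np
def ray(m,p,z):
    R=np.array(m["R"]);t=np.array(m["t"]);c=-R.T@t
    d=R.T@np.array([(p[0]-m["cx"])/m["fx"],(p[1]-m["cy"])/m["fy"],1]); return c+d*(z-c[2])/d[2]
def proj(m,X):
    v=np.array(m["R"])@np.array(X)+np.array(m["t"]); return m["fx"]*v[0]/v[2]+m["cx"],m["fy"]*v[1]/v[2]+m["cy"]
def tri(l):
    A=np.zeros((3,3));b=np.zeros(3)
    for m,p in l:
        R=np.array(m["R"]);c=-R.T@np.array(m["t"]);d=ray(m,p,0)-c;d/=np.linalg.norm(d);P=np.eye(3)-np.outer(d,d);A+=P;b+=P@c
    return np.linalg.solve(A,b)
def blobs(img,lo,hi,amin=15):
    k=cv2.inRange(cv2.cvtColor(img,cv2.COLOR_BGR2HSV),lo,hi)
    n,_,st,ce=cv2.connectedComponentsWithStats(k); return [(ce[i].round(1).tolist(),st[i].tolist()) for i in range(1,n) if st[i][4]>=amin]
E
python3 - <<'E'
from h import *
a=cv2.imread("pics/scene0.png");b=cv2.imread("pics/top0.png");mt=camera_model("top");ms=camera_model("scene")
for nm,i,box in(("top",b,(160,160,350,280)),("scene",a,(200,180,400,270))):
    x0,y0,x1,y1=box
    c=i[y0:y1,x0:x1]
    print(nm,"dark",[( [q[0][0]+x0,q[0][1]+y0],q[1]) for q in blobs(c,(0,0,0),(180,255,55),60)])
    print(nm,"red",[( [q[0][0]+x0,q[0][1]+y0],q[1]) for q in blobs(c,(0,170,100),(6,255,255),8)])
    print(nm,"grey",[( [q[0][0]+x0,q[0][1]+y0],q[1]) for q in blobs(c,(0,0,130),(180,60,255),40)])
    print(nm,"blue",[( [q[0][0]+x0,q[0][1]+y0],q[1]) for q in blobs(c,(105,180,60),(130,255,255),500)])
print("cap",ray(mt,(315,212),46),"neck",ray(mt,(201,214),200),"ball",ray(mt,(207,176),165))
w=grab_frame("wrist");m=camera_model("wrist");R=np.array(m["R"]);print("wrist cam",(-R.T@m["t"]).round(1),R.round(2),m["fx"])
E
```

```text
top dark [([310.5, 219.5], [144, 49, 19, 16, 60])]
top red [([206.2, 175.5], [45, 14, 3, 4, 8]), ([275.8, 214.3], [105, 44, 21, 21, 112])]
top grey [([172.1, 168.7], [0, 0, 26, 18, 352]), ([289.7, 225.8], [0, 0, 190, 120, 11032]), ([284.0, 176.9], [117, 10, 15, 14, 162]), ([166.9, 198.7], [3, 20, 8, 37, 145]), ([187.2, 203.5], [17, 34, 25, 26, 184]), ([209.9, 225.0], [19, 36, 51, 47, 798]), ([201.7, 215.9], [26, 40, 33, 33, 669]), ([315.3, 211.3], [148, 44, 15, 15, 175]), ([275.0, 213.1], [108, 46, 15, 15, 176]), ([307.2, 253.6], [140, 87, 15, 15, 175])]
top blue [([216.1, 183.9], [10, 0, 80, 76, 2603]), ([183.3, 244.1], [0, 21, 69, 85, 1798])]
scene dark [([232.2, 245.7], [21, 53, 23, 23, 377]), ([393.8, 262.6], [187, 74, 13, 16, 166])]
scene red [([330.5, 233.5], [128, 51, 6, 6, 27]), ([266.3, 250.6], [60, 62, 15, 15, 92])]
scene grey [([266.0, 208.6], [0, 0, 200, 90, 7111]), ([378.0, 183.6], [149, 0, 51, 9, 360]), ([348.9, 210.4], [131, 20, 37, 19, 353]), ([259.7, 212.7], [53, 29, 14, 8, 93]), ([324.9, 222.4], [115, 31, 18, 20, 187]), ([371.6, 219.2], [165, 33, 15, 13, 105]), ([367.9, 243.1], [137, 44, 57, 40, 978]), ([231.6, 233.3], [24, 49, 16, 10, 130]), ([270.9, 243.3], [64, 59, 16, 10, 117]), ([243.9, 264.3], [36, 79, 17, 11, 152])]
scene blue [([316.6, 241.6], [85, 13, 65, 77, 1771])]
cap [ 524.51947091 -197.41557447   46.        ] neck [492.22180911  54.48595249 200.        ] ball [583.0258106   50.17083541 165.        ]
wrist cam [186.8 602.  373.7] [[ 0.41  0.91 -0.  ]
 [ 0.87 -0.39  0.31]
 [ 0.28 -0.13 -0.95]] 331.05013996183004
```

>>> {"method": "step_arm", "body": {"commands": [[[0,0,-40],0,1],[[0,0,-40],0,1],[[-43,-37,0],0,1],[[-43,-37,0],0,1],[[-43,-37,0],0,1],[[-43,-37,0],0,1],[[-43,-37,0],0,1],[[-43,-37,0],0,1],[[-43,-37,0],0,1],[[-43,-37,0],0,1],[[-43,-37,0],0,1],[[-43,-37,0],0,1],[[0,0,0],0,1]]}}

```text
clock: 1.78
eef_pos: [503.0, 38.3, 485.8]
tcp_rot: [-3.139, 0.002, 2.717]
contact_force: [-0.1, 0.5, -0.1]
opening: 1.001
```

```bash
python3 - <<'E'
from h import *
s=sense();print(s["clock"],s["eef_pos"],s["tcp_rot"],s["qpos"].round(2))
m=camera_model("wrist");w=grab_frame("wrist");cv2.imwrite("pics/w1.png",w);np.save("w1.npy",m)
print("seat exp",proj(m,(492,54,170)),"neck",proj(m,(492,54,200)))
E
```

```text
1.775 [503.04981897  38.2913051  485.80601093] [-3.13862216e+00  2.02676112e-03  2.71734561e+00] [ 0.07  0.09  1.79 -0.    1.26 -1.07]
seat exp (np.float64(286.18912876222845), np.float64(177.3495566048815)) neck (np.float64(287.33268263640787), np.float64(185.51140783554237))
```

View pics/w1.png

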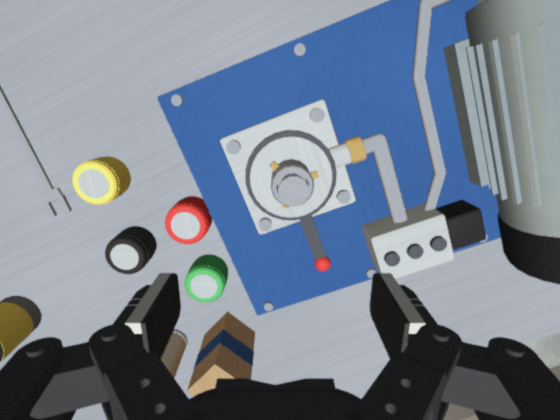

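The wrist view shows the neck top near (294,186) inside the dark lock ring. The brass pins peep out around it, the red ball is at (323,265), and the black cap's disc is at (127,255). I'll measure these.

```bash
python3 - <<'E'
from h import *
w=cv2.imread("pics/w1.png");m=np.load("w1.npy",allow_pickle=True).item()
hsv=cv2.cvtColor(w,cv2.COLOR_BGR2HSV)
x0,y0=220,110
c=w[110:250,220:380]
for q in blobs(c,(8,110,90),(28,255,255),4):
    p=(q[0][0]+x0,q[0][1]+y0); print("brass",p,q[1][2:],ray(m,p,182).round(1))
for q in blobs(w[230:290,290:350],(0,170,80),(8,255,255),20): p=(q[0][0]+290,q[0][1]+230);print("ball",p,ray(m,p,160).round(1))
g=w[225:290,90:165]
for q in blobs(g,(0,0,150),(180,40,255),200): p=(q[0][0]+90,q[0][1]+225);print("bright",p,q[1],ray(m,p,46).round(1))
for q in blobs(g,(0,0,0),(180,255,70),100): print("dark",q[0][0]+90,q[0][1]+225,q[1])
# dark ring
k=cv2.inRange(hsv[110:250,220:380],(0,0,0),(180,255,110));cs,_=cv2.findContours(k,cv2.RETR_CCOMP,cv2.CHAIN_APPROX_NONE)
for q in cs:
    if len(q)>60: e=cv2.fitEllipse(q);p=(e[0][0]+x0,e[0][1]+y0);print("ring",p,np.round(e[1],1),ray(m,p,170).round(1))
cv2.imwrite("pics/w1c.png",cv2.resize(w[110:290,220:380],None,fx=3.3,fy=3.3,interpolation=2))
E
```

```text
brass (356.0, 148.7) [19, 26, 302] [491.  116.3 182. ]
brass (274.4, 164.9) [8, 7, 25] [475.8  50.  182. ]
brass (314.0, 174.0) [6, 5, 21] [496.4  77.1 182. ]
ball (322.4, 263.2) [588.1  51.3 160. ]
bright (122.3, 259.7) [0, 0, 75, 65, 2791] [ 531.5 -204.1   46. ]
bright (124.1, 256.5) [20, 19, 29, 26, 574] [ 528.3 -199.3   46. ]
dark 135.1 244.9 [16, 2, 50, 46, 1016]
ring (371.7481231689453, 231.16722106933594) [15.2 29.1] [570.9 105.8 170. ]
ring (311.1292419433594, 232.1263427734375) [11.  46.8] [548.8  54.3 170. ]
ring (283.1687660217285, 66.89662551879883) [ 75.4 190.9] [409.3  87.6 170. ]
ring (319.0959243774414, 176.35960388183594) [29.8 51.9] [503.   80.6 170. ]
ring (255.87292861938477, 164.6246566772461) [13.8 36.5] [470.9  34.5 170. ]
ring (309.8732452392578, -80.86944580078125) [178.2 427.3] [329.5 143.4 170. ]
```

View pics/w1c.png

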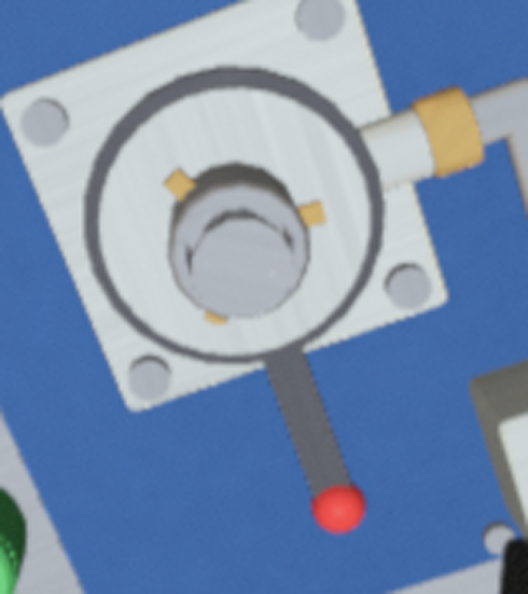

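The crop shows the seat face centred near crop (235,219), which is image (291.2,176.4). Brass pins are at crop (180,184), (312,213) and (216,318).

```bash
python3 - <<'E'
from h import *
m=np.load("w1.npy",allow_pickle=True).item()
f=lambda p:(220+p[0]/3.3,110+p[1]/3.3)
s=ray(m,f((235,219)),170);print("seat",s)
for e in((98,215),(372,215),(232,86),(237,352)): print(ray(m,f(e),170).round(1),np.hypot(*(ray(m,f(e),170)-s)[:2]))
for e in((180,184),(312,213),(216,318)):
    d=(ray(m,f(e),185)-s)[:2];print("pin",d,np.hypot(*d),np.degrees(np.arctan2(d[1],d[0]))%120)
b=ray(m,(322.4,263.2),162);print("lever ang",np.arctan2(*(b-s)[[1,0]]),np.hypot(*(b-s)[:2]))
ms=camera_model("scene");mt=camera_model("top")
print(proj(mt,(s[0],s[1],215)),proj(ms,(s[0],s[1],215)))
c=tri([(mt,(315.3,211.3)),(ms,(231.6,233.3)),(m,(127,254.5))]);print("cap",c)
E
```

```text
seat [493.00207098  58.36701311 170.        ]
[477.1  25.7 170. ] 36.38501277721657
[506.9  91.9 170. ] 36.3279814553241
[460.9  71.4 170. ] 34.630965951398814
[527.5  44.  170. ] 37.4053213548797
pin [-17.02231305  -8.28958514] 18.93347203433281 85.96531678548769
pin [ 3.28416173 18.91634321] 19.19931661875222 80.15076684016944
pin [ 18.68422186 -14.17513132] 23.45281421246189 82.81355342672006
lever ang -0.07331674848483663 94.26737103101048
(np.float64(198.01657950768396), np.float64(212.48035710157862)) (np.float64(351.98984650364514), np.float64(188.29502544489685))
cap [ 527.34736249 -197.94396483   43.98988691]
```

>>> {"method": "step_arm", "body": {"commands": [[[-30,-51,0],0,1],[[-30,-51,0],0,1],[[-30,-51,0],0,1],[[-30,-51,0],0,1],[[0,0,13],0.184,1],[[0,0,13],0.184,1],[[0,0,13],0.184,1],[[0,0,13],0.184,1],[[0,0,13],0.184,1],[[0,0,13],0.184,1],[[0,0,13],0.184,1],[[0,0,13],0.184,1],[[0,0,13],0.184,1],[[0,0,13],0.184,1],[[0,0,13],0.184,1],[[0,0,0],0,1]]}}

```text
clock: 3.82
eef_pos: [530.2, -178.4, 337.2]
tcp_rot: [-3.134, -0.001, 0.669]
contact_force: [0.3, -0.9, 0.1]
opening: 1.004
```

```bash
python3 - <<'E'
from h import *
s=sense();print(s["clock"],s["eef_pos"],s["tcp_rot"],s["qpos"].round(2))
m=camera_model("wrist");w=grab_frame("wrist");cv2.imwrite("pics/w2.png",w);np.save("w2.npy",m)
p=proj(m,(527,-198,46));print(p)
x,y=int(p[0]),int(p[1]);g=w[y-60:y+60,x-60:x+60]
for q in blobs(g,(0,0,140),(180,50,255),300): c=(q[0][0]+x-60,q[0][1]+y-60);print(c,q[1],ray(m,c,46))
E
```

```text
3.825 [ 530.20220467 -178.35833743  337.18840771] [-3.13397351e+00 -8.58114000e-04  6.68682055e-01] [-0.33  0.33  1.84  0.01  0.98  0.57]
(np.float64(293.2572999805345), np.float64(222.67827794993127))
(293.2, 222.89999999999998) [0, 0, 120, 120, 10150] [ 526.81728459 -198.08766027   46.        ]
(295.1, 222.10000000000002) [40, 39, 45, 43, 1533] [ 528.35804426 -198.88038217   46.        ]
```

View pics/w2.png

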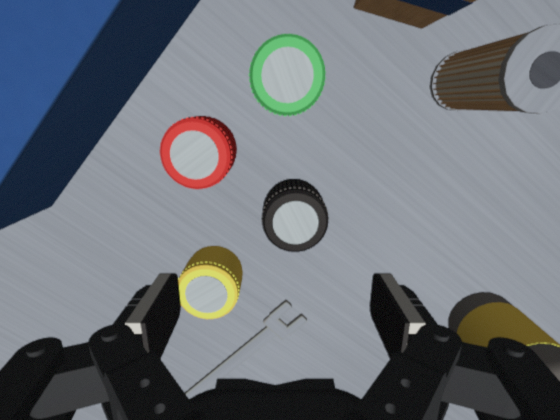

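The wrist view shows the black cap's disc at (295,222), with the red and yellow look-alikes clear of the finger path. Going down to grasp.

>>> {"method": "step_arm", "body": {"commands": [[[-14.5,16,20],0,1],[[0,0,40],0,1],[[0,0,40],0,1],[[0,0,30],0,1],[[0,0,10],0,1],[[0,0,0],0,1]]}}

```text
clock: 4.62
eef_pos: [532.8, -197.6, 199.8]
tcp_rot: [3.141, -0.007, 0.699]
contact_force: [0.7, -0.1, 0.5]
opening: 0.996
```

```bash
python3 - <<'E'
from h import *
s=sense();print(s["eef_pos"],s["tcp_rot"])
z=np.array([0,-np.sin(s["tcp_rot"][0]),np.cos(s["tcp_rot"][0])]);y=s["tcp_rot"][2]
Rz=np.array([[np.cos(y),-np.sin(y),0],[np.sin(y),np.cos(y),0],[0,0,1]])
g=s["eef_pos"]+155*Rz@z;d=np.array([528,-199,28])-g;print(g,"tool dx,dy",d@[np.cos(y),np.sin(y),0],d@[np.sin(y),-np.cos(y),0],d[2])
E
```

```text
[ 532.79651253 -197.64447701  199.84066754] [ 3.14050536 -0.00674478  0.69915887]
[ 532.9049739  -197.77346693   44.84075916] tool dx,dy -4.543552444261894 -2.217945790485261 -16.840759159548384
```

>>> {"method": "step_arm", "body": {"commands": [[[-5.5,-2.2,5],0,1],[[0,0,6],0,1],[[0,0,6],0,1],[[0,0,0],0,1]]}}

```text
clock: 5.12
eef_pos: [528.2, -199.9, 184.9]
tcp_rot: [3.136, -0.009, 0.701]
contact_force: [0.1, -0.3, 0.2]
opening: 1.0
```

>>> {"method": "step_arm", "body": {"commands": [[[0,0,0],0,0],[[0,0,0],0,0],[[0,0,0],0,0],[[0,0,0],0,0],[[0,0,0],0,0],[[0,0,0],0,0]], "force": 60}}

```text
clock: 5.88
eef_pos: [528.4, -200.0, 185.5]
tcp_rot: [3.136, -0.009, 0.701]
contact_force: [-0.3, 0.5, 0.1]
opening: 0.641
```

>>> {"method": "step_arm", "body": {"commands": [[[0,0,-20],0,0],[[0,0,-40],0,0],[[0,0,-40],0,0],[[0,0,-40],0,0],[[0,0,-40],0,0],[[0,0,-40],0,0],[[0,0,-30],0,0],[[28,-44,0],0,0],[[28,-44,0],0,0],[[28,-44,0],0,0],[[28,-44,0],0,0],[[28,-44,0],0,0],[[0,0,0],0,0],[[0,0,0],0,0]]}}

```text
clock: 7.62
eef_pos: [487.8, 65.2, 441.1]
tcp_rot: [3.14, -0.007, 0.7]
contact_force: [0.3, -0.1, -2.1]
opening: 0.64
```

```bash
cat > st.py <<'E'
from h import *
from scipy.spatial.transform import Rotation as Ro
def grasp(s,L=155): return s["eef_pos"]+L*Ro.from_euler("xyz",s["tcp_rot"]).as_matrix()[:,2]
def tool(s,d): return Ro.from_euler("xyz",s["tcp_rot"]).as_matrix().T@d
E
python3 - <<'E'
from st import *
s=sense();print(s["clock"],s["eef_pos"],s["tcp_rot"],s["qpos"].round(2),s["contact_force"],s["opening"])
g=grasp(s);print("grasp",g,"to seat, tool",tool(s,np.array([494,58,g[2]])-g))
m=camera_model("wrist");w=grab_frame("wrist");cv2.imwrite("pics/w3.png",w);np.save("w3.npy",m)
print(proj(m,g+[0,0,15]),proj(m,(494,58,170)))
for n in("scene","top"):
    i=grab_frame(n);cv2.imwrite(f"pics/{n}3.png",i);mm=camera_model(n);print(n,proj(mm,g+[0,0,-8]),proj(mm,(494,58,170)))
E
```

```text
7.625 [487.81738641  65.20652742 441.11694629] [ 3.14011262 -0.00722828  0.69962338] [0.13 0.11 1.87 0.   1.16 1.  ] [ 0.25037541 -0.07018255 -2.09345391] 0.6398125842282001
grasp [488.82228768  65.75245385 286.12116526] to seat, tool [-1.03061868e+00  9.26536731e+00  6.26335635e-03]
(np.float64(274.3882215676562), np.float64(319.47320932055544)) (np.float64(286.4011469484994), np.float64(215.61524488819015))
scene (np.float64(359.6306412278702), np.float64(159.53179899961052)) (np.float64(349.5008218055929), np.float64(207.7197027885737))
top (np.float64(188.87151257226117), np.float64(209.3886047512535)) (np.float64(201.59247276131424), np.float64(215.3364070493485))
```

View pics/w3.png

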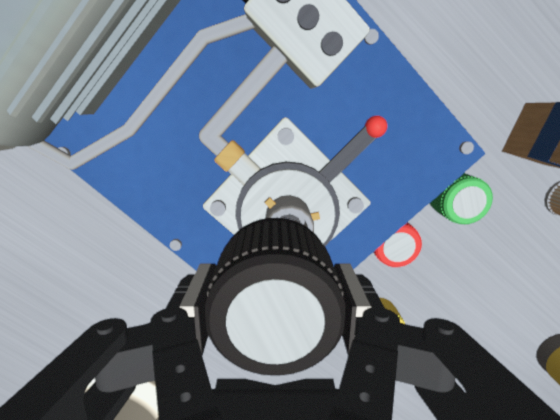

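The cap is held and level, its disc at about (275,322). The seat ring shows behind it near (288,214), and the pins are at about (269,203) and (318,217). I'll fit both circles.

```bash
python3 - <<'E'
from st import *
w=cv2.imread("pics/w3.png");m=np.load("w3.npy",allow_pickle=True).item();s=sense();g=grasp(s)
hsv=cv2.cvtColor(w,cv2.COLOR_BGR2HSV)
# seat outer edge: walk rays from (288,214), first dark pixel
V=hsv[:,:,2];P=[]
for a in np.radians(np.arange(175,365,4)):
    for r in np.arange(36,58,.5):
        x,y=288+r*np.cos(a),214+r*np.sin(a)
        if V[int(round(y)),int(round(x))]<130: P.append(ray(m,(x,y),170)[:2]);break
P=np.array(P)
from scipy.optimize import least_squares
f=least_squares(lambda q:np.hypot(P[:,0]-q[0],P[:,1]-q[1])-q[2],[494,58,36],loss="soft_l1");print("seat",f.x,len(P),f.cost)
for q in blobs(w[260:390,200:350],(0,0,150),(180,50,255),1000):
    c=(q[0][0]+200,q[0][1]+260); X=ray(m,c,g[2]-7.5+23);print("disc",c,q[1],X,"cap-grasp tool",tool(s,X-g))
for p in((269,203),(318,217)):
    d=ray(m,p,185)[:2]-f.x[:2];print("pin",np.hypot(*d),np.degrees(np.arctan2(d[1],d[0]))%120)
E
```

```text
seat [494.02083994  56.9570726   36.92329933] 48 1.4578435364594855
disc (274.9, 321.5) [26, 20, 99, 84, 6554] [488.54696665  65.26098933 301.66999348] cap-grasp tool [ -0.06734602  -0.64120758 -15.50179018]
disc (274.6, 367.5) [3, 77, 144, 52, 2310] [471.59000649  51.13425671 301.66999348] cap-grasp tool [-22.13707105  -0.70187712 -15.66497447]
pin 20.51969061771601 82.64294751590317
pin 21.906531635119496 82.20315583924868
```

>>> {"method": "step_arm", "body": {"commands": [[[-1.5,9.8,0],0,0],[[0,0,12],0,0],[[0,0,12],0,0],[[0,0,12],0,0],[[0,0,0],0,0]]}}

```text
clock: 8.4
eef_pos: [493.9, 52.9, 401.5]
tcp_rot: [3.141, -0.006, 0.693]
contact_force: [0.1, -0.4, -3.2]
opening: 0.641
```

```bash
python3 - <<'E'
from st import *
s=sense();g=grasp(s,163);print(s["eef_pos"],g,"to seat, tool",tool(s,np.array([494,57.2,g[2]])-g),s["contact_force"])
E
```

```text
[493.88576977  52.92531545 401.4867805 ] [494.64120758  53.4514189  238.48938013] to seat, tool [ 1.90253577 -3.29291387  0.00912729] [ 0.12020292 -0.37321756 -3.15681955]
```

>>> {"method": "step_arm", "body": {"commands": [[[1.9,-3.3,0],0,0],[[0,0,0],0,0],[[0,0,4],0,0],[[0,0,4],0,0],[[0,0,0],0,0]]}}

```text
clock: 9.02
eef_pos: [493.5, 57.4, 393.7]
tcp_rot: [3.14, -0.007, 0.694]
contact_force: [0.8, 0.3, -1.9]
opening: 0.638
```

```bash
cat > q.py <<'E'
from st import *
s=sense();g=grasp(s,163);print(s["clock"],s["eef_pos"].round(1),s["tcp_rot"].round(3),"q6",s["qpos"][5].round(2),"to seat, tool",tool(s,np.array([494,57.2,g[2]])-g).round(2),s["contact_force"].round(1),s["wrist_torque"].round(2))
E
python3 q.py
```

```text
9.025 [493.5  57.4 393.7] [ 3.14  -0.007  0.694] q6 0.99 to seat, tool [-0.88  0.31 -0.01] [ 0.8  0.3 -1.9] [-0.03  0.03 -0.02]
```

>>> {"method": "step_arm", "body": {"commands": [[[-0.8,0.3,4],0,0],[[0,0,4],0,0],[[0,0,4],0,0],[[0,0,3],0,0],[[0,0,0],0,0]]}}

```text
clock: 9.65
eef_pos: [493.1, 56.6, 377.5]
tcp_rot: [3.14, -0.007, 0.694]
contact_force: [0.2, 0.0, -2.1]
opening: 0.639
```

```bash
python3 q.py
```

```text
9.65 [493.1  56.6 377.5] [ 3.14  -0.007  0.694] q6 0.99 to seat, tool [-0.02 -0.1  -0.  ] [ 0.2  0.  -2.1] [-0.02  0.05 -0.02]
```

>>> {"method": "step_arm", "body": {"commands": [[[0,0,3],0,0],[[0,0,2],0,0],[[0,0,2],0,0],[[0,0,0],0,0]]}}

```text
clock: 10.15
eef_pos: [493.3, 56.6, 370.4]
tcp_rot: [3.14, -0.007, 0.694]
contact_force: [0.0, -0.3, -1.4]
opening: 0.642
```

```bash
python3 q.py
```

```text
10.15 [493.3  56.6 370.4] [ 3.14  -0.007  0.694] q6 0.99 to seat, tool [-0.33 -0.26 -0.  ] [ 0.  -0.3 -1.4] [-0.04  0.09 -0.03]
```

>>> {"method": "step_arm", "body": {"commands": [[[0,0,1],0,0],[[0,0,1],0,0],[[0,0,1],0,0]]}}

```text
clock: 10.52
eef_pos: [493.4, 56.7, 370.1]
tcp_rot: [3.14, -0.008, 0.694]
contact_force: [-4.8, -0.4, 11.1]
opening: 0.645
```

>>> {"method": "step_arm", "body": {"commands": [[[0,0,0.6],-0.07,0],[[0,0,0.6],-0.07,0],[[0,0,0.6],-0.07,0],[[0,0,0.6],-0.07,0],[[0,0,0.6],-0.07,0],[[0,0,0.6],-0.07,0]]}}

```text
clock: 11.28
eef_pos: [494.0, 57.7, 370.2]
tcp_rot: [3.135, -0.011, 1.125]
contact_force: [-3.7, 1.4, 6.4]
opening: 0.643
```

```bash
python3 q.py
```

```text
11.275 [494.   57.7 370.2] [ 3.135 -0.011  1.125] q6 0.55 to seat, tool [-2.21 -0.91 -0.03] [-3.7  1.4  6.4] [ 0.2   0.74 -0.14]
```

>>> {"method": "step_arm", "body": {"commands": [[[-0.7,-0.3,0.6],-0.07,0],[[-0.3,-0.2,0.6],-0.07,0],[[-0.2,0,0.6],-0.07,0],[[-0.1,0,0.6],-0.07,0],[[-0.1,0,0.6],-0.07,0],[[0,0,0.6],-0.07,0]]}}

```text
clock: 12.02
eef_pos: [492.7, 57.9, 370.2]
tcp_rot: [3.131, -0.011, 1.557]
contact_force: [-5.1, -0.7, 6.9]
opening: 0.637
```

```bash
python3 q.py
```

```text
12.025 [492.7  57.9 370.2] [ 3.131 -0.011  1.557] q6 0.12 to seat, tool [-2.48 -0.44 -0.03] [-5.1 -0.7  6.9] [ 0.05  0.82 -0.16]
```

>>> {"method": "step_arm", "body": {"commands": [[[-0.8,-0.8,0.6],-0.07,0],[[-0.3,-0.3,0.6],-0.07,0],[[-0.2,0,0.6],-0.07,0],[[-0.2,0,0.6],-0.07,0],[[-0.2,0,0.6],-0.07,0],[[0,0,0.6],-0.07,0]]}}

```text
clock: 12.78
eef_pos: [491.6, 57.2, 369.3]
tcp_rot: [3.125, -0.008, 1.991]
contact_force: [-1.0, -0.1, -2.3]
opening: 0.639
```

```bash
python3 q.py
```

```text
12.775 [491.6  57.2 369.3] [ 3.125 -0.008  1.991] q6 -0.32 to seat, tool [-2.28 -0.56 -0.03] [-1.  -0.1 -2.3] [-0.08  0.09 -0.01]
```

The force has vanished and z is dropping, which suggests the keyways are lining up. I'll push straight down.

>>> {"method": "step_arm", "body": {"commands": [[[0,0,1],0,0],[[0,0,1.5],0,0],[[0,0,1.5],0,0]]}}

```text
clock: 13.15
eef_pos: [491.5, 56.9, 365.2]
tcp_rot: [3.125, -0.007, 1.988]
contact_force: [-1.4, -1.3, -0.2]
opening: 0.642
```

```bash
python3 q.py
```

```text
13.15 [491.5  56.9 365.2] [ 3.125 -0.007  1.988] q6 -0.32 to seat, tool [-1.91 -0.29 -0.02] [-1.4 -1.3 -0.2] [-0.29  0.17  0.06]
```

>>> {"method": "step_arm", "body": {"commands": [[[0,0,1.5],0,0],[[0,0,1.5],0,0],[[0,0,1.5],0,0],[[0,0,1.5],0,0],[[0,0,1],0,0]]}}

```text
clock: 13.78
eef_pos: [491.5, 56.9, 358.9]
tcp_rot: [3.125, -0.007, 1.987]
contact_force: [-3.6, -2.6, 7.8]
opening: 0.646
```

```bash
python3 q.py
```

```text
13.775 [491.5  56.9 358.9] [ 3.125 -0.007  1.987] q6 -0.32 to seat, tool [-1.9  -0.28 -0.02] [-3.6 -2.6  7.8] [-0.36  0.68  0.06]
```

>>> {"method": "step_arm", "body": {"commands": [[[0,0,1.5],0,0],[[0,0,1.5],0,0],[[0,0,1.5],0,0],[[0,0,1],0,0]], "force": 90}}

```text
clock: 14.28
eef_pos: [491.5, 56.9, 356.1]
tcp_rot: [3.125, -0.007, 1.987]
contact_force: [-5.0, -2.2, 10.7]
opening: 0.636
```

```bash
python3 q.py
```

```text
14.275 [491.5  56.9 356.1] [ 3.125 -0.007  1.987] q6 -0.32 to seat, tool [-1.88 -0.31 -0.02] [-5.  -2.2 10.7] [-0.35  0.86  0.05]
```

>>> {"method": "step_arm", "body": {"commands": [[[0,-0.5,1.5],0,0],[[0,-0.3,1.5],0,0],[[0,0,1.5],0,0],[[0,0,2],0,0],[[0,0,2],0,0]]}}

```text
clock: 14.9
eef_pos: [491.2, 56.9, 355.8]
tcp_rot: [3.123, -0.006, 1.987]
contact_force: [-10.4, -3.6, 26.9]
opening: 0.634
```

```bash
python3 q.py
```

```text
14.9 [491.2  56.9 355.8] [ 3.123 -0.006  1.987] q6 -0.32 to seat, tool [-1.84 -0.37 -0.02] [-10.4  -3.6  26.9] [-0.67  2.16  0.07]
```

>>> {"method": "step_arm", "body": {"commands": [[[0,-0.4,2],0,0],[[0,-0.4,2.5],0,0],[[0,0,2.5],0,0],[[0,0,2.5],0,0]]}}

```text
clock: 15.4
eef_pos: [490.8, 56.8, 355.7]
tcp_rot: [3.121, -0.005, 1.987]
contact_force: [-12.1, -1.7, 32.6]
opening: 0.639
```

```bash
python3 q.py; python3 - <<'E'
from h import *
i=grab_frame("scene");c=cv2.resize(i[150:250,300:400],None,fx=6,fy=6,interpolation=2);cv2.imwrite("pics/s5.png",c)
E
```

```text
15.4 [490.8  56.8 355.7] [ 3.121 -0.005  1.987] q6 -0.32 to seat, tool [-1.84 -0.35 -0.02] [-12.1  -1.7  32.6] [-0.79  2.67  0.08]
```

View pics/s5.png

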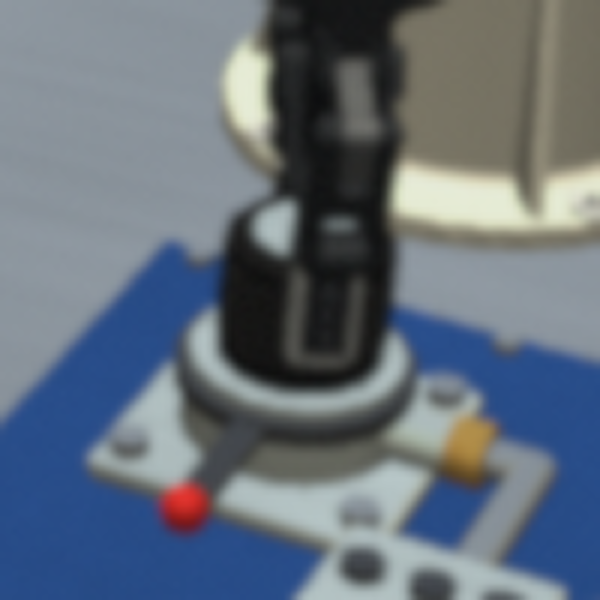

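The picture shows the cap's rim down on the seat face with the lever clear. The tilt grew slightly when I shifted toward -x, so I'll reverse that to level it.

>>> {"method": "step_arm", "body": {"commands": [[[0,0.8,1.5],0,0],[[0,0.8,1.5],0,0],[[0,0.8,1.5],0,0]]}}

```text
clock: 15.82
eef_pos: [491.5, 57.2, 355.8]
tcp_rot: [3.125, -0.005, 1.987]
contact_force: [-10.1, -3.7, 21.0]
opening: 0.639
```

```bash
python3 q.py
```

```text
15.825 [491.5  57.2 355.8] [ 3.125 -0.005  1.987] q6 -0.31 to seat, tool [-1.85 -0.47 -0.02] [-10.1  -3.7  21. ] [-0.8   2.07  0.08]
```

>>> {"method": "step_arm", "body": {"commands": [[[0.3,1.2,1.5],0,0],[[0.3,1.2,1.5],0,0],[[0.3,1.2,1.5],0,0],[[0.3,1.2,1.5],0,0],[[0,0.8,2],0,0]]}}

```text
clock: 16.45
eef_pos: [493.2, 58.3, 355.5]
tcp_rot: [3.135, -0.003, 1.988]
contact_force: [-13.4, -4.2, 31.6]
opening: 0.635
```

```bash
python3 q.py
```

```text
16.45 [493.2  58.3 355.5] [ 3.135e+00 -3.000e-03  1.988e+00] q6 -0.31 to seat, tool [-1.79 -0.76 -0.01] [-13.4  -4.2  31.6] [-0.58  2.54  0.02]
```

>>> {"method": "step_arm", "body": {"commands": [[[0,1,1.5],0,0],[[0,1,1.5],0,0],[[0,0.3,2],0,0],[[0,0.1,2],0,0]]}}

```text
clock: 16.95
eef_pos: [493.7, 58.5, 355.6]
tcp_rot: [3.138, -0.003, 1.988]
contact_force: [-11.0, -2.8, 25.9]
opening: 0.638
```

```bash
python3 q.py; python3 - <<'E'
from h import *
for k in range(4): grab_frame("top")
i=grab_frame("scene");cv2.imwrite("pics/s6.png",i[100:360,100:460])
E
python3 q.py
```

```text
16.95 [493.7  58.5 355.6] [ 3.138e+00 -3.000e-03  1.988e+00] q6 -0.31 to seat, tool [-1.78 -0.77 -0.01] [-11.   -2.8  25.9] [-0.27  1.63  0.17]
17.2 [493.7  58.6 355.6] [ 3.138e+00 -3.000e-03  1.988e+00] q6 -0.31 to seat, tool [-1.81 -0.77 -0.01] [-11.2  -3.6  25.5] [-0.31  1.73  0.11]
```

View pics/s6.png

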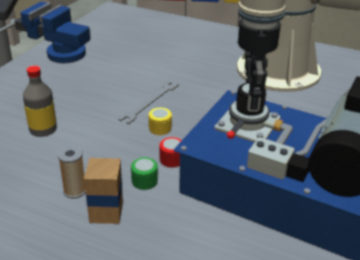

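The cap is held level and steady with about 25 N of push, and the bystanders and look-alikes haven't moved. Handing in.

```bash
python3 -c "
from rig import *
print(sign_off())"; python3 q.py
```

```text
the job is handed in; nothing more can be done
None
the job is handed in; nothing more can be done
```

The black cap is on the filter neck, pushed down on its seat, and the arm is still holding it there for you to throw the lever. I handed in at about 17 s; `sign_off` reports no verdict.

- **Fitting:** I gripped the cap and lowered it over the neck until it stopped on the pins (TCP z about 370.2 mm). After about 1.3 rad of turning under a light push, the keyways dropped over the pins. I then pushed it down against the spring, and the force rose as expected.
- **Last checks:** The cap stopped firmly at TCP z 355.6 mm, 14.6 mm below the pin stop, and extra push moved it only about 0.1 mm. The push held steady at about 25 N, roughly twice the 13 N spring force. The camera showed the rim on the seat, and the bystanders and look-alikes had not moved.
- **What didn't fully agree:** The drop was 0.4 mm short of the nominal 15 mm. A side force of about 11 N on the neck remained. The gripper had tilted about 0.02 rad while turning; I brought that back to under 0.005 rad before handing in.

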